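Stand the telescopic height gauge in its holder and hold it drawn out

ROBOT

A 6-joint arm with a two-finger parallel gripper is mounted at the origin on the work surface. World frame = base frame: x ahead of the robot, y to its left, z up, the work surface at z = 0. Lengths are in m, angles in degrees, forces in N, time in s.
With the tool pointing down it reaches from about 0.4 to 0.825 m from the base axis. Payload 7 kg.
Tool frame: the origin (TCP) lies at the very end of the fingers, on their centre line; the grasp point (between the pads) lies 19 mm behind it (ctrl.grip_point_offset is the distance from the TCP to the grasp point, in m); x points along the fingers, z is the direction in which the jaws open and shut, and the axes are right-handed (so a half turn about x gives the same grasp; the last joint's range is limited). The gripper opens to 88 mm and grips with 3 to 60 N. Pads are 19 mm wide; open, the fingers measure 130 mm over their backs; the gripper's body (78 mm by 193 mm) begins 47 mm behind the grasp point.
Start: joints at [-50.816, 20.546, 0.682, 0, -70.136, -16.507], TCP at [0.26, -0.623, 0.227] pointing down, gripper open.
Joint ranges: [-176.03, 176.03], [-82.01, 121.73], [-58.28, 71.71], [-173.87, 95.51], [-174.79, -0.11], [-173.66, 173.66]. Speed limits (degrees/s): [136.94, 136.94, 172.46, 180, 180, 180].

INTERFACE

Orientations are given as [roll, pitch, yaw] about the fixed x, y, z axes, in that order (R = Rz(yaw) Ry(pitch) Rx(roll)).
In Python, from plant import get_obs, snapshot, calibration, close_job, ctrl gives the robot as it stands.
- The arm moves only by the tool move_arm, never from a script. Its argument "commands" is a list that holds one entry, the list of rows, each a list of 4 numbers: the shift along the tool's x, y, z in cm, then the turn about the tool's x in rad. In form: [[[dx, dy, dz, spin], ...]]. A call has 1 to 8 rows; each row shifts and turns the commanded pose from where the row before left it, along the tool's axes as they then stand; what a row does not reach is not made up. A row lasts 1/10 s, in which the tool goes at most 50 mm and 8.59 degrees, less where a joint would pass 70% of its speed; a pose out of reach is approached as far as the arm can. A call with a gripper value outside its range is refused whole. "jaw" is the finger opening in cm, from 0 to 8.76, set as the call begins (left out, the last holds). The fingers move at their own pace and stop on an object; the grip force is fixed at half the most. Time passes only in rows, so rows that do not move let the fingers close. It gives the time, the measured TCP pose, the force and the opening at its end, in the units of the state.
- get_obs(): the state, without advancing time (a new reading comes with each control period).
- snapshot(name): name is "scene" or "top" or "wrist"; returns (picture, depth): 420x560x3 uint8, red, green, blue; 420x560 float32, m along the optical axis (not along the pixel's ray), 0 where there is no reading.
- calibration(name): a dict with "mtx" (3x3 intrinsics, pixels), "k1" (the pictures are not rectified: a ray, as slopes to the right and down, at radius r is drawn at 1 + k1 r^2 times it, then the intrinsics apply), "T" (4x4, takes a point from camera to world coordinates); the wrist camera has in their place "tool_from_camera" (4x4, takes a point from camera to tool coordinates, whose origin is the TCP and whose axes are the tool frame's). Camera axes: x right, y up, looking along -z (the intrinsics and any distortion apply to the point x, -y, -z); pixel columns grow to the right and rows downward; lengths in m; the calibration is good to about 2 mm. A picture is of the moment at which its call begins: read the wrist's pose just before it. calibration takes no time and is no camera call.
- close_job(): hands the job in, once; it reports no verdict.
The state is a dict: "clock": time; "joint_pos": joint angles; "qvel": joint speeds; "tau": joint torques, N m; "tool_pos": TCP position; "orientation": TCP orientation; "force": force on the tool from outside, world axes, zero at the start; "moment": the same for the moment, N m; "opening": finger opening in m.
Only numpy, scipy, OpenCV 4.12 (cv2) and the standard library are available. Lean on these libraries where they do the work, as an engineer would, in place of code of your own. Each camera call takes 0.05 s, during which the arm holds its last target. There are 200 camera calls.

TASK

Take the telescopic height gauge, still closed, out of the wooden tool rack and stand it foot-down in the hole of the steel holder, right to the bottom, without letting it open on the way. Then squeeze the black button in the side of its head and pull the head straight up past the first stop to the second, with the foot staying down in the holder. Finish while still holding the head at the second stop with the button squeezed, and leave the other things where they are.

Things in the scene. Friction and masses are not known exactly. Their poses are not given: they have to be found in the camera images.
- gauge: Telescopic height gauge, upright, 198 mm tall closed, about 0.75 kg, mostly in the outer tube: aluminium, diameter 28 mm, 150 mm long, foot edge chamfered 3 mm. Above the tube a white square head (see head_center). Origin: centre of the foot's underside; z along the tube to the head; x towards the side of the head with the black button. The inner sections and head do not turn in the tube.
- gauge_foot (a point): Centre of the underside of the gauge's foot (same point as the gauge's origin).
- head_center (a point): Centre of the gauge's white head, 34 x 34 mm, 44 mm high: 174 mm above the foot closed, 274 mm with both sections out; axes like the gauge. A black button 16 mm wide, 26 mm high stands 5 mm out of the middle of its +x face (39 mm across there). Gripped by its +y and -y faces the gauge stays latched shut and is lifted whole.
- lower_section (a joint): How far the thicker inner section is out of the outer tube: 0 closed, 0.050 m at its stop (the first stop). Slides out with about 2 N of pull; sinks back by its weight if let go.
- upper_section (a joint): How far the thinner inner section with the head is out of the thicker one: 0 closed, 0.050 m at its stop. Slides out with about 3 N of pull, normally after the thicker one; second stop = both at 0.050, head raised 100 mm. A weak spring and its weight draw it back if let go. Pulling on past the second stop lifts the whole gauge.
- release_button (a joint): Button travel into the head: 0 out, 0.005 flush with the head's face, 0.006 m fully in. A spring latch keeps the gauge closed until it is in by about 0.003. Flush takes about 6 N: squeeze the button and the opposite face together with 15 to 30 N; it springs out again if let go.
- stand: Steel holder fixed to the table: base plate 120 x 120 x 10 mm with a square block 66 x 66 mm, 75 mm high, and one upright round hole of diameter 33 mm in its centre (rim chamfered 3 mm). Origin: centre of the underside, on the table; z up.
- socket_mouth (a point): Centre of the holder's hole at its top, 75 mm above the table.
- socket_floor (a point): Centre of the flat bottom of the holder's hole, 13 mm above the table (62 mm deep).
- rack: Wooden tool rack fixed to the table, 80 x 160 mm, 50 mm high, with a hole of diameter 36 mm, 40 mm deep (bottom 10 mm above the table), in its centre, where the gauge stands at the start. Two fixed modelling tools reach 95 mm above the table, 60 mm to either side along its y. Origin: centre of the underside; z up.
- slip_jar: Bystander: loose jar, diameter 60 mm, 75 mm tall, origin at the centre of its underside. Leave alone.
- pot: Bystander: loose terracotta pot, diameter about 124 mm, 110 mm tall, on a fixed banding wheel 52 mm high and 170 mm across; origin at the centre of its underside. Leave alone.
- tool_mug: Bystander: loose blue mug, diameter 80 mm, 95 mm tall, with tool handles sticking up to 170 mm; origin at the centre of its underside. Leave alone.
Not all that is in view belongs to the job. Leave any pink look-alike of the stand alone.

How it is judged:
By the outcome, as a careful person would: the job done as asked, in the order asked, and still so for the second after the job is handed in, while the arm keeps its last pose, push and grip.
It also fails if it takes over 56 s, if anything falls off the work surface, if the arm or the gripper's body presses on something with over 40 N, if the wrist force passes 120 N, or if a joint passes its speed limit or range.

## Working session

There is one attempt and no reset: what is moved stays moved. The work goes in short steps, Python scripts to look and compute and a tool call to move; the robot and the scene stay as the last step left them, time stands still between calls to the robot, and variables do not carry over. Pictures are saved under pics/ and viewed, about 8 in all and at most 12, crops included, and the job is handed in when it is done.

Besides the shell and the picture viewer there is one more tool, called after "Emit:" as name(argument=value, ...), one argument or row to a line, values as JSON. move_arm: Moves the arm, as the interface text tells. Its arguments: {"type":"object","properties":{"commands":{"type":"array"},"jaw":{"type":"number"}},"required":["commands"]}

```bash
mkdir -p pics
cat > h.py <<'E'
import numpy as np, cv2
from plant import get_obs, snapshot, calibration, close_job, ctrl
from scipy.spatial.transform import Rotation as R
def toolT(o):
    T=np.eye(4); T[:3,:3]=R.from_euler('xyz',o['orientation'],degrees=True).as_matrix(); T[:3,3]=o['tool_pos']; return T
def snap(n):
    o=get_obs(); p,d=snapshot(n); c=calibration(n)
    T=c['T'] if 'T' in c else toolT(o)@c['tool_from_camera']
    return p,d,np.array(c['mtx']),c['k1'],np.array(T)
def rays(uv,K,k1,T):
    uv=np.asarray(uv,float).reshape(-1,1,2)
    s=cv2.undistortPoints(uv,K,np.array([k1,0,0,0.]))[:,0]
    d=np.c_[s[:,0],-s[:,1],-np.ones(len(s))]@T[:3,:3].T
    return T[:3,3],d
def onplane(uv,z,K,k1,T):
    o,d=rays(uv,K,k1,T); return o+d*((z-o[2])/d[:,2])[:,None]
def pts(uv,dep,K,k1,T):
    o,d=rays(uv,K,k1,T); uv=np.asarray(uv,int).reshape(-1,2); return o+d*dep[uv[:,1],uv[:,0]][:,None]
def save(n,p): cv2.imwrite('pics/'+n,p[:,:,::-1])
E
python3 - <<'E'
from h import *
print(get_obs())
for n in('scene','top'):
    p,d,K,k1,T=snap(n); save(n+'0.png',p); np.savez(n+'0.npz',p=p,d=d,K=K,k1=k1,T=T); print(n,T.round(3),K,k1)
E
```

```text
{'clock': 0.0, 'joint_pos': array([-5.08162094e+01,  2.05934462e+01,  6.34427753e-01, -2.03500105e-02,
       -7.01361478e+01, -1.65077703e+01]), 'qvel': array([-0.01652091,  0.01871081,  0.0629785 ,  0.10682039, -0.04062525,
       -0.07960341]), 'tau': array([ 2.75791681e-03, -5.82715380e+01,  2.93055975e+01,  6.99669912e+00,
        7.02558857e-03, -1.46841026e-04]), 'tool_pos': array([ 0.26002533, -0.62237914,  0.22560424]), 'orientation': array([  5.14328124,  89.9029294 , 117.81237102]), 'force': array([0.60785044, 0.24121994, 0.1502298 ]), 'moment': array([ 0.00538995, -0.00073306, -0.02155271]), 'opening': 0.08743991738163358}
scene [[ 0.772 -0.412  0.484  1.1  ]
 [ 0.636  0.503 -0.585 -0.551]
 [-0.003  0.76   0.65   0.834]
 [ 0.     0.     0.     1.   ]] [[454.10430934   0.         279.30916136]
 [  0.         454.10430934 208.83589616]
 [  0.           0.           1.        ]] -0.13379766515754132
top [[-0.019  0.998 -0.068  0.494]
 [-1.    -0.02  -0.002  0.115]
 [-0.003  0.068  0.998  1.44 ]
 [ 0.     0.     0.     1.   ]] [[543.15284391   0.         280.47095971]
 [  0.         543.15284391 213.99639544]
 [  0.           0.           1.        ]] -0.0013257584680338534
```

View pics/scene0.png

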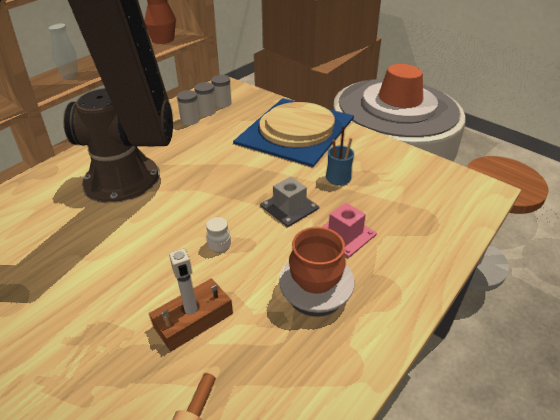

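View pics/top0.png

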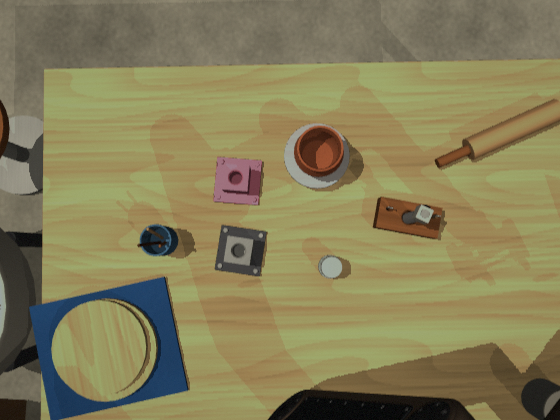

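Candidates: the gauge is at scene (182,268) / top (425,213), and it is the only such item. The grey steel holder is at scene (290,195) / top (240,250). The pink look-alike at scene (347,222) / top (239,178) stays untouched. Next I measure and check with a crop.

Run:
```python
from h import *
t=np.load('top0.npz'); s=np.load('scene0.npz')
a=cv2.resize(t['p'][180:250,360:460],None,fx=4,fy=4,interpolation=cv2.INTER_CUBIC)
b=cv2.resize(s['p'][235:345,140:240],None,fx=4,fy=4,interpolation=cv2.INTER_CUBIC)
c=cv2.resize(t['p'][215:285,205:275],None,fx=4,fy=4,interpolation=cv2.INTER_CUBIC)
im=np.zeros((560,800,3),np.uint8); im[:280,:400]=a; im[280:560,:280]=c; im[:440,400:]=b; save('crop.png',im)
A=(t['K'],float(t['k1']),t['T']); d=t['d']; p=t['p']
def comp(m,seed):
    n,l=cv2.connectedComponents(m.astype(np.uint8)); return l==l[seed[1],seed[0]]
V,U=np.mgrid[:420,:560]; P=pts(np.c_[U.ravel(),V.ravel()],d,*A).reshape(420,560,3)
def rep(name,m):
    v,u=np.nonzero(m); r=cv2.minAreaRect(np.c_[u,v].astype(np.float32)); cor=cv2.boxPoints(r)
    z=np.median(P[m][:,2]); w=onplane(cor,z,*A)
    print(name,m.sum(),'z',z.round(4),'px',np.round(r[0],1),'c',onplane([r[0]],z,*A)[0].round(4),'mean',P[m].mean(0).round(4),'\nsides',np.round([np.linalg.norm(w[0]-w[1]),np.linalg.norm(w[1]-w[2])],4),'yaw',[round(float(np.degrees(np.arctan2(*(w[i+1]-w[i])[[1,0]]))),1) for i in(0,1)])
Z=P[...,2]
rep('head',comp((Z>.195)&(Z<.23)&(d>0),(425,213)))
rep('block',comp((Z>.066)&(Z<.085)&(abs(U-240)<35)&(abs(V-250)<35),(240,238)))
rep('rack',comp((Z>.04)&(Z<.06)&(abs(U-410)<60)&(abs(V-215)<40),(385,212)))
for n,uv in(('jar',(331,267)),('pot',(319,140)),('mug',(160,240))): print(n,P[uv[1],uv[0]].round(3))
```

```text
head 239 z 0.2056 px [424.  212.3] c [ 0.5755 -0.2101  0.2056] mean [ 0.5741 -0.2095  0.2054] 
sides [0.0386 0.0357] yaw [-25.1, -114.6]
block 564 z 0.0748 px [238.2 249.7] c [0.4994 0.2247 0.0748] mean [0.4993 0.2248 0.0747] 
sides [0.0659 0.0665] yaw [-9.3, -99.6]
rack 1420 z 0.0496 px [408.6 216.6] c [ 0.5754 -0.2112  0.0496] mean [ 0.5725 -0.1985  0.0495] 
sides [0.0809 0.1623] yaw [-12.1, -101.5]
jar [ 0.452 -0.007  0.075]
pot [0.777 0.014 0.06 ]
mug [0.529 0.435 0.012]
```

View pics/crop.png

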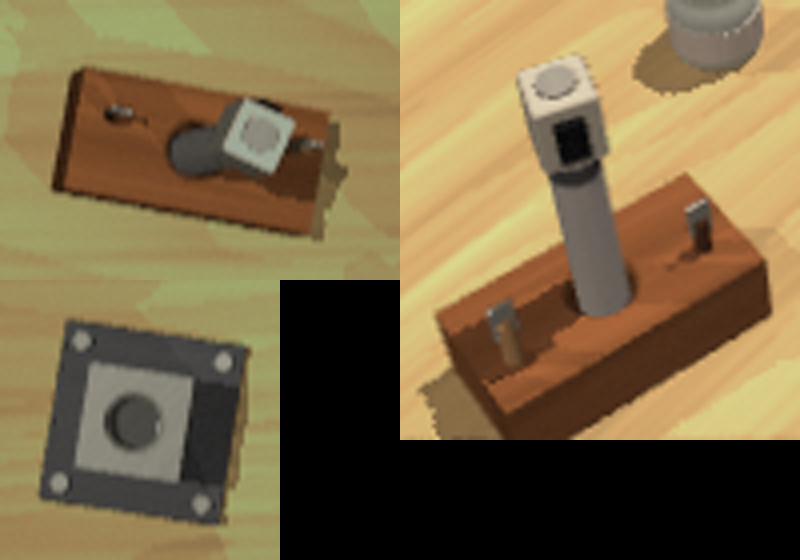

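The crop shows a closed gauge with its button facing world yaw about -25°, upright in the rack. The holder has a plain grey block with an open hole. I'll spin first and raise.

Emit:
move_arm(
  commands=[
    [[-0.8, 0, 0, 0.139], [-0.8, 0, 0, 0.139], [-0.8, 0, 0, 0.139], [-0.8, 0, 0, 0.139], [-0.8, 0, 0, 0.139], [-0.8, 0, 0, 0.139], [0, 0, 0, 0]],
  ],
  jaw=8.7,
)

```text
clock: 0.8
tool_pos: [0.2604, -0.6231, 0.2753]
orientation: [-126.7, 89.9, -61.9]
force: [-0.0, -0.5, -0.1]
opening: 0.0875
```

```bash
cat >> h.py <<'E'
def go(x,y,z,th=None):
    o=get_obs(); T=toolT(o); d=T[:3,:3].T@(np.array([x,y,z])-o['tool_pos'])*100
    t=np.degrees(np.arctan2(T[1,2],T[0,2]))
    print('t',round(o['clock'],2),'pos',o['tool_pos'].round(4),'down',T[:3,0].round(3),'theta',t.round(2),'F',o['force'].round(1),'op',round(o['opening'],4),'j6',o['joint_pos'][5].round(1))
    print('shift cm',d.round(2),'spin', None if th is None else round(float(np.radians((t-th+180)%360-180)),3))
E
python3 -c "
from h import *
go(.575,-.210,.275,65)"
```

```text
t 0.8 pos [ 0.2604 -0.6231  0.2753] down [ 0.001 -0.001 -1.   ] theta 64.78 F [-0.  -0.5 -0.1] op 0.0875 j6 -64.4
shift cm [ 1.000e-02 -1.086e+01  5.078e+01] spin -0.004
```

Emit:
move_arm(
  commands=[
    [[0, -0.9, 4, 0], [0, -0.9, 4, 0], [0, -0.9, 4, 0], [0, -0.9, 4, 0], [0, -0.9, 4, 0], [0, -0.9, 4, 0], [0, -0.9, 4, 0], [0, -0.9, 4, 0]],
  ],
)

```text
clock: 1.6
tool_pos: [0.4617, -0.362, 0.2739]
orientation: [77.4, 90.0, 142.5]
force: [0.5, -0.7, -0.0]
opening: 0.0868
```

Emit:
move_arm(
  commands=[
    [[0, -0.9, 4, 0], [0, -0.9, 4, 0], [0, -0.9, 4, 0], [0, -0.9, 4, 0], [0, 0, 2.6, 0], [0, 0, 0, 0], [0, 0, 0, 0]],
  ],
)

```text
clock: 2.3
tool_pos: [0.5727, -0.2097, 0.2738]
orientation: [105.5, 89.9, 170.6]
force: [-0.2, 0.3, 0.2]
opening: 0.0869
```

```bash
python3 -c "
from h import *
go(.575,-.210,.275,65)
p,d,K,k1,T=snap('wrist'); save('w1.png',p); np.savez('w1.npz',p=p,d=d,K=K,k1=k1,T=T)
print(calibration('wrist')['tool_from_camera'])"
```

```text
t 2.3 pos [ 0.5727 -0.2097  0.2738] down [-0.001  0.    -1.   ] theta 65.16 F [-0.2  0.3  0.2] op 0.0869 j6 -113.0
shift cm [-0.12 -0.22  0.07] spin 0.003
[[-7.09021753e-04  2.83345186e-01 -9.59017728e-01 -1.57212457e-01]
 [ 1.38211297e-04  9.59017988e-01  2.83345160e-01  7.76446400e-02]
 [ 9.99999739e-01  6.83507980e-05 -7.19126120e-04 -1.62342897e-04]
 [ 0.00000000e+00  0.00000000e+00  0.00000000e+00  1.00000000e+00]]
```

View pics/w1.png

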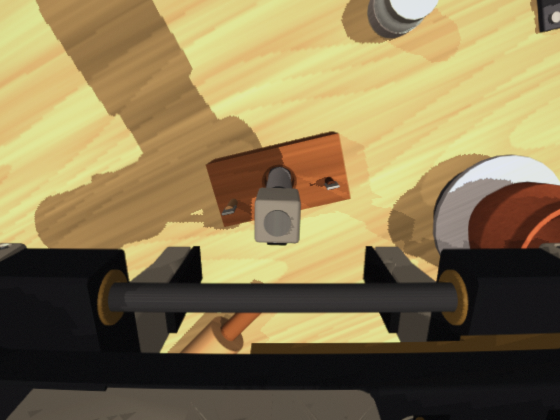

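Wrist view: the head top is at (278,220) and the button peeks out below it at (278,244), so the jaws lie across the head's ±y faces as wanted. I'll refine the head's centre and yaw from here.

Run:
```python
from h import *
w=np.load('w1.npz'); A=(w['K'],float(w['k1']),w['T']); d=w['d']
V,U=np.mgrid[:420,:560]; P=pts(np.c_[U.ravel(),V.ravel()],d,*A).reshape(420,560,3); Z=P[...,2]
m=((Z>.198)&(Z<.22)&(abs(U-278)<35)&(abs(V-220)<40)&(d>0)).astype(np.uint8)
v,u=np.nonzero(m); z=np.median(Z[m>0])
q=onplane(np.c_[u,v],.207,*A)[:,:2].astype(np.float32)
r=cv2.minAreaRect(q*1000); print(m.sum(),z,r,q.mean(0))
c=np.array(r[0])/1000; go(c[0],c[1],.165,65)
```

```text
2011 0.20506976848612518 ((568.8746337890625, -211.80142211914062), (32.76548767089844, 34.43842315673828), 63.79320526123047) [ 0.56862724 -0.2119405 ]
t 2.35 pos [ 0.5724 -0.2104  0.274 ] down [-0.001  0.    -1.   ] theta 65.06 F [-0.5 -0.2  0.3] op 0.0869 j6 -113.1
shift cm [10.9   0.25 -0.27] spin 0.001
```

Emit:
move_arm(
  commands=[
    [[1.8, 0.2, -0.2, 0.015], [1.8, 0, 0, 0], [1.8, 0, 0, 0], [1.8, 0, 0, 0], [1.8, 0, 0, 0], [1.8, 0, 0, 0], [0.2, 0, 0, 0], [0, 0, 0, 0]],
  ],
)

```text
clock: 3.15
tool_pos: [0.5695, -0.2123, 0.1645]
orientation: [128.3, 89.9, -167.6]
force: [0.2, -0.1, 0.5]
opening: 0.0869
```

Emit:
move_arm(
  commands=[
    [[0, 0, 0, 0], [0, 0, 0, 0], [0, 0, 0, 0], [0, 0, 0, 0], [0, 0, 0, 0], [0, 0, 0, 0], [0, 0, 0, 0], [0, 0, 0, 0]],
  ],
  jaw=2.5,
)

```text
clock: 3.95
tool_pos: [0.5699, -0.2116, 0.1646]
orientation: [159.3, 90.0, -136.7]
force: [-0.2, -1.7, 0.1]
opening: 0.034
```

Emit:
move_arm(
  commands=[
    [[-0.5, 0, 0, 0], [-1, 0, 0, 0], [-1.5, 0, 0, 0], [-1.5, 0, 0, 0], [-1.5, 0, 0, 0], [-1.5, 0, 0, 0], [-1.5, 0, 0, 0], [-1.5, 0, 0, 0]],
  ],
)

```text
clock: 4.75
tool_pos: [0.5694, -0.211, 0.2699]
orientation: [82.7, 89.9, 146.8]
force: [0.5, 0.4, -8.0]
opening: 0.0341
```

Run:
```python
from h import *
go(.4993,.2247,.275,65)
p,d,K,k1,T=snap('scene'); save('s1.png',p[60:360,80:440])
```

```text
t 4.75 pos [ 0.5694 -0.211   0.2699] down [-0.001  0.001 -1.   ] theta 64.02 F [ 0.5  0.4 -8. ] op 0.0341 j6 -114.0
shift cm [-0.46 25.39 36.1 ] spin -0.017
```

View pics/s1.png

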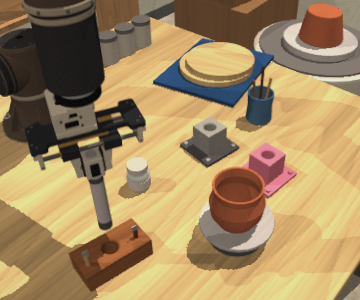

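Closed gauge is out of the rack, hanging from the jaws. Carry it most of the way, then look at the hole.

Emit:
move_arm(
  commands=[
    [[0, 0.8, 1.1, 0], [0, 1.6, 2.3, 0], [0, 1.6, 2.3, 0], [0, 1.6, 2.3, 0], [0, 1.6, 2.3, 0], [0, 1.6, 2.3, 0], [0, 1.6, 2.3, 0], [0, 1.6, 2.3, 0]],
  ],
)

```text
clock: 5.6
tool_pos: [0.5361, -0.0026, 0.2686]
orientation: [104.7, 89.9, 168.8]
force: [0.0, 0.7, -7.4]
opening: 0.0339
```

Emit:
move_arm(
  commands=[
    [[0, 1.6, 2.3, 0], [0, 1.6, 2.3, 0], [0, 1.6, 2.3, 0], [0, 1.6, 2.3, 0], [0, 0.8, 1.1, 0], [0, 0, 0, 0], [0, 0, 0, 0], [0, 0, 0, 0]],
  ],
)

```text
clock: 6.4
tool_pos: [0.5175, 0.1193, 0.2693]
orientation: [146.2, 90.0, -149.8]
force: [0.8, -0.1, -6.4]
opening: 0.0339
```

Run:
```python
from h import *
go(.4993,.2247,.275)
p,d,K,k1,T=snap('wrist'); save('w2.png',p); np.savez('w2.npz',p=p,d=d,K=K,k1=k1,T=T)
```

```text
t 6.4 pos [0.5175 0.1193 0.2693] down [-0.001 -0.    -1.   ] theta 64.01 F [ 0.8 -0.1 -6.4] op 0.0339 j6 -150.1
shift cm [-0.58  6.26  8.68] spin None
```

View pics/w2.png

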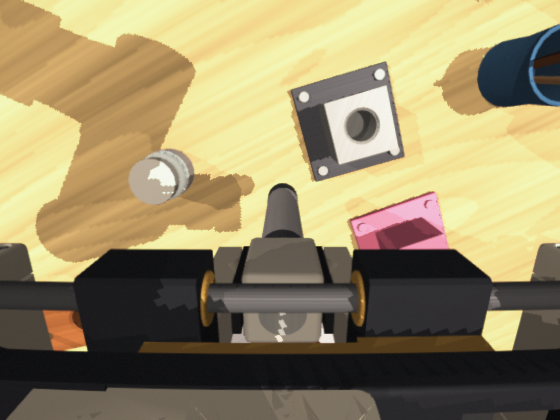

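Run:
```python
from h import *
w=np.load('w2.npz'); A=(w['K'],float(w['k1']),w['T']); d=w['d']
V,U=np.mgrid[:420,:560]; P=pts(np.c_[U.ravel(),V.ravel()],d,*A).reshape(420,560,3); Z=P[...,2]
m=((Z>.068)&(Z<.082)&(abs(U-360)<50)&(abs(V-125)<55)&(d>0))
v,u=np.nonzero(m); z=np.median(Z[m]); q=onplane(np.c_[u,v],.075,*A)[:,:2].astype(np.float32)
r=cv2.minAreaRect(q*1000); print('block',m.sum(),z,r)
n,l,st,ce=cv2.connectedComponentsWithStats(((~m)&(abs(U-362)<25)&(abs(V-124)<25)).astype(np.uint8))
k=l[124,362]; cs,_=cv2.findContours((l==k).astype(np.uint8),0,1)
hp=onplane(max(cs,key=len)[:,0].astype(float),.075,*A)[:,:2].astype(np.float32); print('hole',st[k],cv2.minEnclosingCircle(hp*1000), cv2.fitEllipse(hp*1000))
# tube in tool frame
o=get_obs(); iT=np.linalg.inv(toolT(o)); Q=(np.c_[P.reshape(-1,3),np.ones(P[...,0].size)]@iT.T)[:,:3].reshape(420,560,3)
for v in range(184,236,6):
    s=(abs(U[v]-282)<25)&(abs(Q[v,:,1])<.04)&(Q[v,:,0]<.17)&(d[v]>0)
    if s.sum()>3:
        g=Q[v][s]; print(v,s.sum(),'x',np.median(g[:,0]).round(4),'z mid',((g[:,2].min()+g[:,2].max())/2).round(4),'w',np.ptp(g[:,2]).round(4),'ymax',g[:,1].max().round(4))
```

```text
block 3287 0.07400671193224562 ((495.6576843261719, 222.7393798828125), (66.69314575195312, 65.85286712646484), 80.47709655761719)
hole [346 110  30  31 699] ((494.57196044921875, 221.65786743164062), 15.987530708312988) ((494.9505615234375, 221.80499267578125), (30.066356658935547, 30.442913055419922), 90.79871368408203)
184 13 x 0.146 z mid -0.0003 w 0.0115 ymax 0.013
190 26 x 0.1278 z mid 0.0002 w 0.024 ymax 0.0129
196 30 x 0.1066 z mid 0.0004 w 0.027 ymax 0.0127
202 31 x 0.0865 z mid -0.0007 w 0.0267 ymax 0.0127
208 32 x 0.0705 z mid 0.0002 w 0.0247 ymax 0.0127
214 34 x 0.056 z mid 0.0001 w 0.0248 ymax 0.0127
220 35 x 0.0438 z mid 0.0001 w 0.0248 ymax 0.0127
226 38 x 0.031 z mid 0.0001 w 0.0249 ymax 0.0128
232 40 x 0.0194 z mid 0.0001 w 0.0249 ymax 0.013
```

```bash
python3 -c "
from h import *
go(.4946,.2228,.270)"
```

```text
t 6.45 pos [0.5177 0.1192 0.2694] down [-0. -0. -1.] theta 63.99 F [-1.4 -0.6 -7.4] op 0.0337 j6 -150.1
shift cm [-0.07  6.62  8.3 ] spin None
```

Emit:
move_arm(
  commands=[
    [[0, 0.8, 1.0, 0], [0, 1.3, 1.6, 0], [0, 1.3, 1.6, 0], [0, 1.3, 1.6, 0], [0, 1.1, 1.5, 0], [0, 0.8, 1.0, 0], [0, 0, 0, 0], [0, 0, 0, 0]],
  ],
)

```text
clock: 7.25
tool_pos: [0.4947, 0.2233, 0.2694]
orientation: [170.8, 90.0, -125.2]
force: [-0.4, -0.5, -7.0]
opening: 0.0332
```

Run:
```python
from h import *
go(.4946,.2228,.270)
p,d,K,k1,T=snap('wrist'); save('w3.png',p); np.savez('w3.npz',p=p,d=d,K=K,k1=k1,T=T)
A=(K,k1,T)
V,U=np.mgrid[:420,:560]; P=pts(np.c_[U.ravel(),V.ravel()],d,*A).reshape(420,560,3); Z=P[...,2]
o=get_obs(); print(o['tool_pos'].round(4))
m=(Z>.068)&(Z<.082)&(d>0)&(np.hypot(P[...,0]-.495,P[...,1]-.223)<.055)
v,u=np.nonzero(m); q=onplane(np.c_[u,v],.075,*A)[:,:2].astype(np.float32); print(m.sum(),cv2.minAreaRect(q*1000), u.min(),u.max(),v.min(),v.max())
```

```text
t 7.25 pos [0.4947 0.2233 0.2694] down [-0. -0. -1.] theta 64.05 F [-0.4 -0.5 -7. ] op 0.0332 j6 -160.9
shift cm [-0.06 -0.01 -0.05] spin None
[0.4948 0.223  0.2695]
2232 ((495.39483642578125, 223.2907257080078), (65.8565444946289, 66.6517562866211), 80.25891876220703) 246 318 149 221
```

View pics/w3.png

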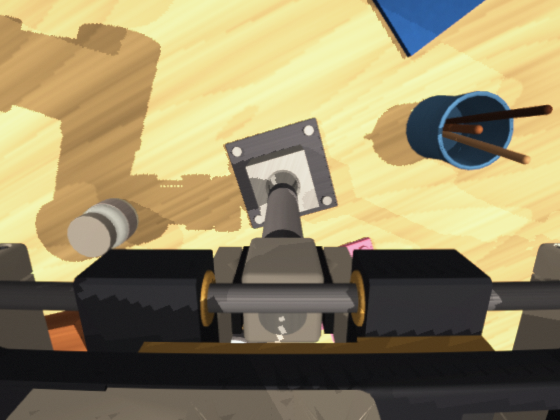

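Foot is over the hole at about (283,182), and the block centre and tube axis agree within 0.3 mm. Descending.

Emit:
move_arm(
  commands=[
    [[1, 0, 0, 0], [1.5, 0, 0, 0], [1, 0, 0, 0], [0.5, 0, 0, 0], [0.4, 0, 0, 0], [0.4, 0, 0, 0], [0, 0, 0, 0]],
  ],
)

```text
clock: 8.0
tool_pos: [0.4948, 0.2234, 0.2212]
orientation: [142.2, 90.0, -153.8]
force: [0.4, 0.3, -6.8]
opening: 0.0338
```

```bash
python3 -c "
from h import *
go(.4948,.2230,.1675)"
```

```text
t 8.0 pos [0.4948 0.2234 0.2212] down [-0. -0. -1.] theta 64.03 F [ 0.4  0.3 -6.8] op 0.0338 j6 -161.0
shift cm [ 5.37 -0.02 -0.03] spin None
```

Foot is 8 mm in with no contact force. Continuing down.

Emit:
move_arm(
  commands=[
    [[0.8, 0, 0, 0], [0.8, 0, 0, 0], [0.8, 0, 0, 0], [0.8, 0, 0, 0], [0.8, 0, 0, 0], [0.6, 0, 0, 0], [0, 0, 0, 0]],
  ],
)

```text
clock: 8.7
tool_pos: [0.4943, 0.223, 0.1744]
orientation: [154.3, 89.9, -141.7]
force: [0.8, -0.4, -6.0]
opening: 0.0338
```

Emit:
move_arm(
  commands=[
    [[0.3, 0, 0, 0], [0.2, 0, 0, 0], [0.1, 0, 0, 0], [0.1, 0, 0, 0], [0, 0, 0, 0], [0, 0, 0, 0]],
  ],
)

```text
clock: 9.3
tool_pos: [0.4949, 0.2234, 0.1687]
orientation: [-25.0, 90.0, 39.1]
force: [0.1, 0.1, -7.1]
opening: 0.0345
```

Emit:
move_arm(
  commands=[
    [[0.1, 0, 0, 0], [0.1, 0, 0, 0], [0.1, 0, 0, 0], [0, 0, 0, 0], [0, 0, 0, 0]],
  ],
)

```text
clock: 9.8
tool_pos: [0.4955, 0.2234, 0.1673]
orientation: [-58.1, 89.9, 6.0]
force: [-3.1, -1.6, 8.5]
opening: 0.0338
```

Bottomed (net about 15 N push, TCP z at the expected value). Open, then spin 90° around the head.

Emit:
move_arm(
  commands=[
    [[0, 0, 0, 0], [0, 0, 0, 0], [0, 0, 0, 0], [0, 0, 0, 0], [0, 0, 0, 0], [0, 0, 0, 0], [0, 0, 0, 0]],
  ],
  jaw=8.7,
)

```text
clock: 10.5
tool_pos: [0.4949, 0.2234, 0.1655]
orientation: [-158.4, 90.0, -94.4]
force: [-0.2, 0.0, -0.2]
opening: 0.0835
```

Run:
```python
from h import *
go(.4955,.2232,.168,154)
p,d,K,k1,T=snap('scene'); save('s2.png',cv2.resize(p[100:240,220:400],None,fx=4,fy=4)[:560,:720])
```

```text
t 10.5 pos [0.4949 0.2234 0.1655] down [-0. -0. -1.] theta 64.03 F [-0.2  0.  -0.2] op 0.0835 j6 -161.0
shift cm [-0.25 -0.07  0.  ] spin -1.57
```

View pics/s2.png

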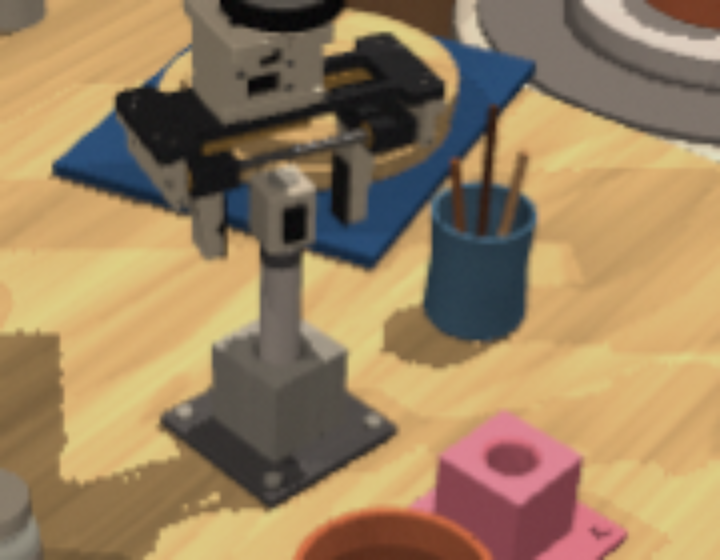

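The gauge stands seated and closed in the grey holder, head at crop (285,215) with the button facing the camera. Spin the gripper.

Emit:
move_arm(
  commands=[
    [[-0.2, 0, 0, -0.13], [0, 0, 0, -0.13], [0, 0, 0, -0.13], [0, 0, 0, -0.13], [0, 0, 0, -0.13], [0, 0, 0, -0.13]],
  ],
)

```text
clock: 11.15
tool_pos: [0.4949, 0.2234, 0.1675]
orientation: [70.9, 90.0, 179.9]
force: [-0.7, 0.3, -0.2]
opening: 0.087
```

Emit:
move_arm(
  commands=[
    [[0, 0, 0, -0.13], [0, 0, 0, -0.13], [0, 0, 0, -0.13], [0, 0, 0, -0.13], [0, 0, 0, -0.13], [0, 0, 0, -0.14], [0, 0, 0, 0], [0, 0, 0, 0]],
  ],
)

```text
clock: 11.95
tool_pos: [0.4948, 0.2234, 0.1675]
orientation: [43.4, 90.0, -162.8]
force: [-0.8, 0.2, -0.5]
opening: 0.0871
```

Run:
```python
from h import *
go(.4957,.2230,.168,154)
p,d,K,k1,T=snap('wrist'); save('w4.png',p[120:380,120:440]); A=(K,k1,T)
V,U=np.mgrid[:420,:560]; P=pts(np.c_[U.ravel(),V.ravel()],d,*A).reshape(420,560,3); Z=P[...,2]
m=(Z>.203)&(Z<.218)&(d>0)&(np.hypot(P[...,0]-.495,P[...,1]-.223)<.03)
q=P[m][:,:2].astype(np.float32); print(m.sum(),np.median(Z[m]),cv2.minAreaRect(q*1000))
```

```text
t 11.95 pos [0.4948 0.2234 0.1675] down [-0. -0. -1.] theta 153.75 F [-0.8  0.2 -0.5] op 0.0871 j6 -71.2
shift cm [-0.05 -0.   -0.1 ] spin -0.004
3447 0.20783183284425616 ((495.9228210449219, 221.98374938964844), (34.38966751098633, 34.132381439208984), 64.54300689697266)
```

View pics/w4.png

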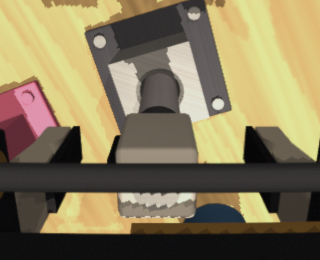

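Aligned within 0.5°. Squeeze the button and opposite face.

Emit:
move_arm(
  commands=[
    [[0, 0.1, -0.1, 0], [0, 0, 0, 0], [0, 0, 0, 0], [0, 0, 0, 0], [0, 0, 0, 0], [0, 0, 0, 0], [0, 0, 0, 0], [0, 0, 0, 0]],
  ],
  jaw=2.5,
)

```text
clock: 12.8
tool_pos: [0.4956, 0.2221, 0.1676]
orientation: [-165.2, 90.0, -11.2]
force: [1.2, -0.2, -0.7]
opening: 0.0343
```

Emit:
move_arm(
  commands=[
    [[0, 0, 0, 0], [0, 0, 0, 0], [0, 0, 0, 0]],
  ],
)

```text
clock: 13.1
tool_pos: [0.4955, 0.222, 0.1676]
orientation: [-164.3, 90.0, -10.3]
force: [2.4, -1.8, -0.0]
opening: 0.0337
```

Emit:
move_arm(
  commands=[
    [[-0.5, 0, 0, 0], [-0.8, 0, 0, 0], [-0.8, 0, 0, 0], [-0.8, 0, 0, 0], [-0.8, 0, 0, 0], [-0.5, 0, 0, 0], [0, 0, 0, 0]],
  ],
)

```text
clock: 13.8
tool_pos: [0.4953, 0.2222, 0.2104]
orientation: [-102.1, 89.9, 51.9]
force: [0.5, -0.9, -1.4]
opening: 0.0339
```

Emit:
move_arm(
  commands=[
    [[-0.5, 0, 0, 0], [-0.8, 0, 0, 0], [-0.8, 0, 0, 0], [-0.8, 0, 0, 0], [-0.8, 0, 0, 0], [-0.8, 0, 0, 0], [-0.6, 0, 0, 0], [0, 0, 0, 0]],
  ],
)

```text
clock: 14.6
tool_pos: [0.4954, 0.2223, 0.2616]
orientation: [-106.0, 89.9, 48.0]
force: [-0.3, -1.3, -1.0]
opening: 0.0339
```

Emit:
move_arm(
  commands=[
    [[0, 0, 0, 0], [0, 0, 0, 0], [0, 0, 0, 0]],
  ],
)

```text
clock: 14.9
tool_pos: [0.4953, 0.2221, 0.2603]
orientation: [78.1, 90.0, -127.9]
force: [1.2, 0.4, -0.8]
opening: 0.0339
```

Opened 93 mm with low force. Creep to the stop.

Emit:
move_arm(
  commands=[
    [[-0.2, 0, 0, 0], [-0.2, 0, 0, 0], [-0.1, 0, 0, 0], [0, 0, 0, 0], [0, 0, 0, 0]],
  ],
)

```text
clock: 15.4
tool_pos: [0.4953, 0.2221, 0.2657]
orientation: [-121.9, 90.0, 32.1]
force: [0.5, -0.7, -1.6]
opening: 0.0339
```

Emit:
move_arm(
  commands=[
    [[-0.1, 0, 0, 0], [0, 0, 0, 0], [0, 0, 0, 0]],
  ],
)

```text
clock: 15.7
tool_pos: [0.4953, 0.2221, 0.2666]
orientation: [-52.9, 90.0, 101.1]
force: [1.1, -0.2, -0.9]
opening: 0.0336
```

Emit:
move_arm(
  commands=[
    [[-0.05, 0, 0, 0], [0, 0, 0, 0], [0, 0, 0, 0]],
  ],
)

```text
clock: 16.0
tool_pos: [0.4953, 0.2221, 0.267]
orientation: [52.5, 90.0, -153.5]
force: [1.2, -1.0, -3.0]
opening: 0.0341
```

Emit:
move_arm(
  commands=[
    [[-0.05, 0, 0, 0], [0, 0, 0, 0], [0, 0, 0, 0]],
  ],
)

```text
clock: 16.3
tool_pos: [0.4953, 0.2221, 0.2676]
orientation: [77.9, 90.0, -128.1]
force: [1.4, -1.1, -2.9]
opening: 0.0342
```

Run:
```python
from h import *
go(.4953,.2221,.268)
w=[];
p,d,K,k1,T=snap('scene'); save('s3.png',cv2.resize(p[70:250,210:400],None,fx=3,fy=3)); go(0,0,0)
```

```text
t 16.3 pos [0.4953 0.2221 0.2676] down [-0. -0. -1.] theta 153.99 F [ 1.4 -1.1 -2.9] op 0.0342 j6 -70.9
shift cm [-0.04 -0.    0.  ] spin None
t 16.35 pos [0.4953 0.2221 0.2676] down [-0.  0. -1.] theta 153.99 F [ 0.1 -0.2 -4.1] op 0.0338 j6 -70.9
shift cm [26.76 41.68 34.77] spin None
```

View pics/s3.png

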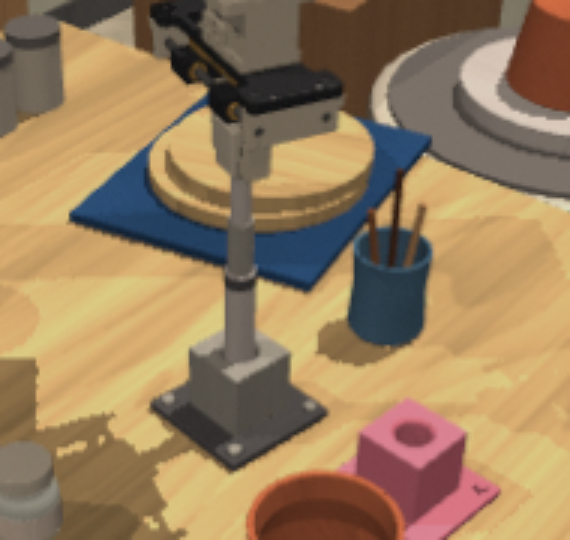

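Both sections are out, with the foot in the holder. I'll creep once more to confirm the stop by force.

Emit:
move_arm(
  commands=[
    [[-0.05, 0, 0, 0], [0, 0, 0, 0], [0, 0, 0, 0]],
  ],
)

```text
clock: 16.65
tool_pos: [0.4951, 0.222, 0.2677]
orientation: [45.2, 90.0, -160.8]
force: [0.4, 0.4, -5.8]
opening: 0.0338
```

Emit:
move_arm(
  commands=[
    [[0, 0, 0, 0]],
  ],
)

```text
clock: 16.75
tool_pos: [0.4951, 0.2221, 0.2678]
orientation: [46.6, 90.0, -159.4]
force: [-0.7, -0.3, -6.6]
opening: 0.0337
```

Emit:
move_arm(
  commands=[
    [[0, 0, 0, 0]],
  ],
)

```text
clock: 16.85
tool_pos: [0.4951, 0.2221, 0.2678]
orientation: [49.5, 90.0, -156.5]
force: [0.1, -0.0, -6.0]
opening: 0.0339
```

The stop is reached: TCP moved only 0.1 mm for 0.5 mm commanded, and the pull is about 6 N, under the weight of about 7 N. I'll ease off a touch so the foot surely stays down.

Emit:
move_arm(
  commands=[
    [[0.03, 0, 0, 0], [0, 0, 0, 0], [0, 0, 0, 0], [0, 0, 0, 0], [0, 0, 0, 0]],
  ],
)

```text
clock: 17.35
tool_pos: [0.4953, 0.2221, 0.2677]
orientation: [12.0, 90.0, 166.0]
force: [-0.7, 0.1, -4.3]
opening: 0.034
```

Emit:
move_arm(
  commands=[
    [[0, 0, 0, 0], [0, 0, 0, 0], [0, 0, 0, 0]],
  ],
)

```text
clock: 17.65
tool_pos: [0.4953, 0.2221, 0.2678]
orientation: [29.1, 90.0, -177.0]
force: [0.2, -0.6, -4.3]
opening: 0.0337
```

Steady at the stop with a 4.3 N pull, jaws at 34 mm (button flush). Handing in.

```bash
python3 -c "
from h import *
print(close_job())"
```

```text
the job is handed in; nothing more can be done
None
```

The gauge is standing in the grey holder, opened to its second stop. The gripper still holds the head with the button squeezed. I handed the job in at about 17.7 s.

- **Lift and placing:** I gripped the closed gauge by its ±y faces, lifted it out of the rack and lowered it to the bottom of the holder's hole. Contact with the floor came at the expected height, with about 15 N net push.
- **Opening:** I turned the gripper 90° and squeezed the button and the opposite face. Then I raised the head past the first stop to the second.
- **Last checks:**
    - The head had risen 100 mm (TCP height 0.1676 m to 0.2678 m).
    - The pull was steady at about 4.3 N, below the gauge's weight of about 7 N, so the foot should still be down.
    - The jaws stood at 34 mm, which means the button is flush.
    - The last picture, taken just before the final creep, shows both sections out, the foot in the holder, and the pink look-alike, pot, jar and mug apparently where they were.
- **Disagreement:** the top camera read about 5 mm off in x (2 mm in y) compared with the wrist camera. I used the wrist values, and the foot went in without any contact force.

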